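# Cover the plate keeper and close its hasp

### The job

Take the loose lid plate out of the drip cradle, lay it flat on the rubber mat and let go, then take it again by its other pair of edges and lay it squarely on the aluminium plate already in the keeper, with its catch at the robot's side. Then swing the hinged hasp over and press it fully down flat on the lid, so that the catch stands through its slot. Always hold the lid by its edges and keep the fingers off its catch; leave the bottle, the bust and the big build plate where they are.

Things in the scene. Friction and masses are not known exactly. Their poses are not given: they have to be found in the camera images.
- keeper: Dark steel plate holder, fixed. Origin: centre of underside. Base 84 (x) x 80 (y) x 14 mm high. Two end walls, 6 mm thick, 50 mm wide (y), tops 38 mm above the counter, inner faces at x = +36 and -36 mm; the y sides are open: fingers have room only there. Its -x side faces the robot (yaw within 0.35 rad); the hasp is hinged on its +x wall.
- hasp (a joint): Hasp angle, rad: 0 = flat on the lid's top, pi/2 upright; starts at 1.9 to 2.3, leaning back to +x; stays where left (friction 0.05 N m). Stops -0.06 (no lid) and 2.5. Steel strap 30 mm wide (y), 4 mm thick, 95 mm long from the hinge axis; slot 21 x 14 mm, 42 to 62 mm from the axis; then a solid tab, 62 to 95 mm, over and past the keeper's -x wall when closed.
- hasp_hinge (a point): Middle of the hasp's hinge axis, fixed in the keeper's frame at x = +39, y = 0, z = +40 mm (half way through the strap's thickness when closed). The axis is the keeper's y.
- hasp_slot (a point): Middle of the hasp's slot, on its underside, 51.5 mm from the hinge axis. Moves with the hasp; its z axis is normal to the strap, up when closed.
- hasp_tab (a point): Point on the hasp's tab to press, 85 mm from the hinge axis, on the face that is on top when closed. Moves with the hasp.
- plate: Plain aluminium plate 68 (x) x 58 (y) x 12 mm, loose, 130 g, lying on the keeper's base (its underside 14 mm above the counter) between the walls, 2 mm play at each. Origin: centre of its underside.
- lid: Aluminium lid plate 68 (x) x 58 (y) x 12 mm, loose, 100 to 200 g, the catch on its top. Origin: centre of underside; z up. Starts in the cradle, underside 20 mm above the counter. In the keeper, on the plate, its underside is at 26 mm, its top at 38 mm, level with the walls. Must end with its x axis the same way as the keeper's.
- catch: The lid's catch, a small upright steel lug 8 (x) x 6 (y) x 12 mm high, part of the lid, on its top at x = -12.5 mm, y = 0 (nearer the -x end). Origin: centre of its foot. Not to be touched by the fingers.
- cradle: Grey plastic drip cradle, fixed, holds the lid at the start. Origin: centre of underside. Block 40 (x) x 78 (y) x 20 mm high with a cheek on each y side, inner faces at y = +32 and -32 mm, 34 mm high: fingers have room only at the lid's x ends, which overhang the block by about 14 mm. Yaw within 0.35 rad.
- mat: Square black rubber mat 150 x 150 x 3 mm, fixed to the counter between cradle and keeper. Origin: centre of its underside.
- bottle: Bystander: empty amber glass bottle with cap, 60 mm diameter, 125 mm high, loose. Origin: centre of its underside.
- bust: Bystander: white cured resin bust, 56 mm wide, 95 mm high, loose. Origin: centre of its underside.
- buildplate: Bystander: big aluminium build plate 80 x 130 x 10 mm with a mount block on top, 40 mm high in all, loose. Origin: centre of its underside.
Mind the look-alikes: they are no part of the job. What is shaped like the lid but yellow is not meant. Leave any green or turquoise look-alike of the keeper alone.

How it is judged:
By the outcome, as a careful person would: the job done as asked, in the order asked, and still so for the second after the job is handed in, with the robot touching nothing.
It also fails if it takes over 58 s, if anything falls off the work surface, if the arm or the gripper's body presses on something with over 40 N, if the wrist force passes 120 N, or if a joint passes its speed limit or range.

### The arm

A 7-joint arm with a two-finger parallel gripper is mounted at the origin on the work surface. World frame = base frame: x ahead of the robot, y to its left, z up, the work surface at z = 0. Lengths are in m, angles in rad, forces in N, time in s.
With the tool pointing down it reaches from about 0.4 to 0.875 m from the base axis. Payload 6.5 kg.
Tool frame: the origin (TCP) lies where the fingers leave the gripper's body, on its centre line; the fingertips stand 64 mm ahead of it and the grasp point (between the pads) lies 45 mm ahead of it; z points along the fingers, y is the line along which they close (so a half turn about z gives the same grasp; the last joint's range is limited). The gripper opens to 88 mm and grips with 3 to 60 N. Pads are 18 mm wide; open, the fingers measure 123 mm over their backs; the gripper's body (75 mm by 187 mm) begins 45 mm behind the grasp point.
Start: joints at [-1.38, 0.536, -0.004, 1.538, 0.003, 1.067, -0.071], TCP at [0.165, 0.629, 0.303] pointing down, gripper open.
Joint ranges: [-2.7, 2.7], [-0.37, 2.16], [-1.27, 1.26], [0.24, 2.4], [-1.31, 4.45], [0.19, 1.91], [-2.76, 2.76]. Speed limits (rad/s): [2.39, 2.39, 3.14, 3.14, 3.14, 3.14, 3.14].

### API

Orientations are given as a unit quaternion [w, x, y, z].
In Python, from workcell import robot gives the robot as it stands.
- The arm moves only by the shell command python3 -m creep 'ROWS' [FORCE]. ROWS is JSON, a list of rows, each a list of 7 numbers: the turn, a rotation vector about the tool's x, y, z scaled (see below), then the shift along the tool's x, y, z scaled (see below), then the closure, from -1 (fully open) to 1 (shut). A call has 1 to 10 rows; each row is the pose to reach, as a shift and turn from the pose commanded when the call began, along the tool's axes at that moment; what a row does not reach only later rows make up. The controller multiplies each number of a shift by 300 mm and each number of a turn by 90 degrees. A row lasts 1/8 s, in which the tool goes at most 62.5 mm and 10.7 degrees, less where a joint would pass 70% of its speed; a pose out of reach is approached as far as the arm can. A call with a number of a shift or a turn outside -1 to 1 is refused whole. A call with a gripper value outside its range is refused whole. The fingers move at their own pace and stop on an object; FORCE is the grip in N (left out, the last holds). Time passes only in rows, so rows that repeat a pose let the fingers close. It gives the time, the measured TCP pose, the force, the opening and the grip force at its end, in the units of the state.
- robot.get_obs(): the state, without advancing time (a new reading comes with each control period).
- robot.capture(name): name is "side" or "top" or "wrist"; returns the picture (384x512x3 uint8, red, green, blue); there is no depth.
- robot.camera_params(name): a dict with "K" (3x3 intrinsics, pixels), "position" and "rotation" of the camera in the world. Camera axes: x right, y down, z forward; pixel columns grow to the right and rows downward; lengths in m; the calibration is good to about 2 mm. A picture is of the moment at which its call begins: read the wrist's pose just before it. camera_params takes no time and is no camera call; for the wrist camera it gives the pose at the moment of the call.
- robot.close_job(): hands the job in; it is judged then, once.
The state is a dict: "time": time; "joints": joint angles; "qd": joint speeds; "joint_efforts": joint torques, N m; "eef_pos": TCP position; "ee_rot": TCP orientation; "contact_force": force on the tool from outside, world axes, zero at the start; "moment": the same for the moment, N m; "finger_gap": finger opening in m; "grasp_force": force on a finger pad.
Only numpy, scipy, OpenCV 4.12 (cv2) and the standard library are available. Lean on these libraries where they do the work, as an engineer would, in place of code of your own. Each camera call takes 0.05 s, during which the arm holds its last target. There are 200 camera calls.

## Working session

There is one attempt and no reset: what is moved stays moved. The work goes in short steps, Python scripts to look and compute and a shell command to move; the robot and the scene stay as the last step left them, time stands still between calls to the robot, and variables do not carry over. Pictures are saved under pics/ and viewed, at most 10 in all, crops included, and the job is handed in when it is done.

```bash
ls; mkdir -p pics; python3 - <<'E'
from workcell import robot
import cv2,numpy as np
o=robot.get_obs();print({k:np.round(v,3).tolist() for k,v in o.items()})
for n in("top","side"):
    p=robot.camera_params(n);print(n,np.round(p["K"],1).tolist(),np.round(p["position"],3),np.round(p["rotation"],3).tolist())
    cv2.imwrite(f"pics/{n}0.png",robot.capture(n)[:,:,::-1])
a=cv2.imread("pics/top0.png");b=cv2.imread("pics/side0.png")
cv2.imwrite("pics/top0b.png",cv2.resize(a,(800,600),interpolation=cv2.INTER_CUBIC))
E
```

```text
pics
{'time': 0.0, 'joints': [-1.38, 0.537, -0.004, 1.539, 0.003, 1.067, -0.071], 'qd': [-0.001, 0.001, 0.001, 0.001, -0.001, 0.001, 0.001], 'joint_efforts': [0.001, -57.098, 0.991, -25.161, -0.056, 0.018, 0.0], 'eef_pos': [0.165, 0.628, 0.302], 'ee_rot': [-0.0, 0.128, 0.992, -0.001], 'contact_force': [0.746, 0.645, 0.657], 'moment': [0.059, 0.001, 0.023], 'grasp_force': 0.0, 'finger_gap': 0.088}
top [[391.8, 0.0, 254.3], [0.0, 391.8, 194.4], [0.0, 0.0, 1.0]] [ 0.488 -0.028  1.268] [-0.028, 0.709, -0.704, 0.028]
side [[420.4, 0.0, 255.8], [0.0, 420.4, 188.2], [0.0, 0.0, 1.0]] [0.254 0.843 0.642] [0.076, -0.161, 0.862, -0.475]
```

View pics/top0b.png

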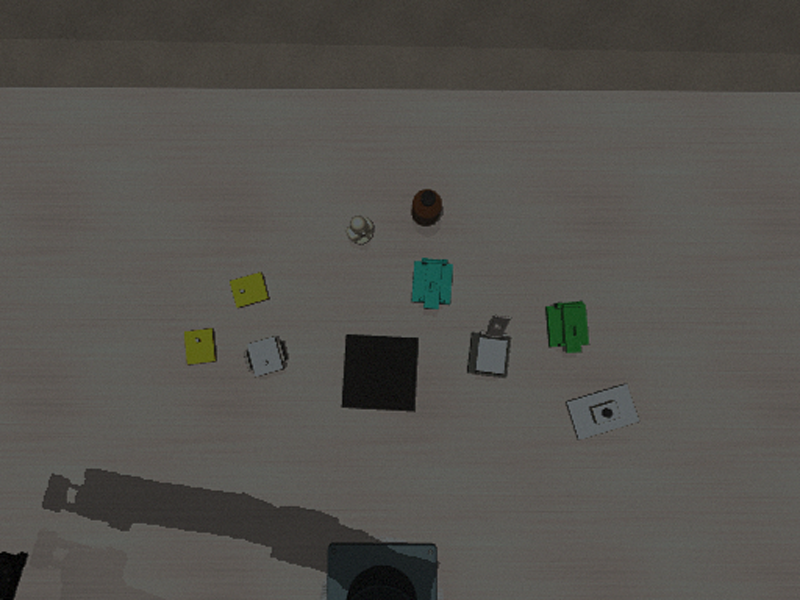

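View pics/side0.png

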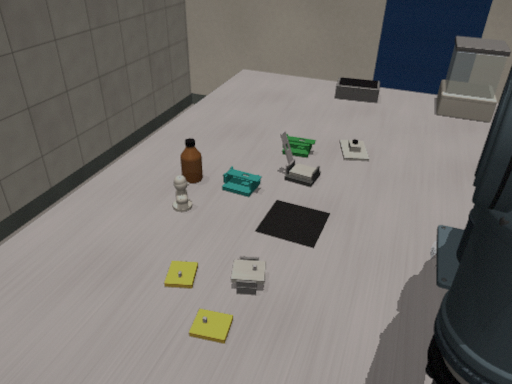

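The top view (800-px scale) shows these candidates.
- **Lid:** silver (267,356) with its catch toward the robot, sitting in the grey cradle. The yellow plates at (250,290) and (200,346) are look-alikes.
- **Keeper:** dark (490,353) with the hasp leaning away. The teal (432,283) and green (568,326) ones are look-alikes.
- **Other:** mat (380,373), bust (360,230), bottle (427,207), build plate (603,411).

I choose the silver lid and the dark keeper.

```bash
cat > h.py <<'E'
from workcell import robot
import cv2,numpy as np
from scipy.spatial.transform import Rotation as R
def rot(q): return R.from_quat([q[1],q[2],q[3],q[0]])
def cam(n):
    p=robot.camera_params(n); r=np.array(p["rotation"])
    M=r if r.shape==(3,3) else rot(r).as_matrix()
    return np.array(p["K"]),np.array(p["position"]),M
def ray(c,px,z):
    K,t,M=c; px=np.atleast_2d(px).astype(float)
    d=np.c_[px,np.ones(len(px))]@np.linalg.inv(K).T@M.T
    return t+d*((z-t[2])/d[:,2])[:,None]
def proj(c,P):
    K,t,M=c; q=(np.atleast_2d(P)-t)@M@K.T
    return q[:,:2]/q[:,2:]
def rects(mask,c,z,amin=100):
    out=[]
    for k in cv2.findContours(mask.astype(np.uint8),cv2.RETR_EXTERNAL,cv2.CHAIN_APPROX_NONE)[0]:
        if cv2.contourArea(k)<amin: continue
        w=ray(c,k[:,0],z)[:,:2]
        out.append((k[:,0].mean(0).round(1),cv2.minAreaRect((w*1000).astype(np.float32))))
    return out
def delta(p,axes_yaw=None):
    """tool-frame shift to world TCP target p and turn to straight-down with tool y along yaw; in move units"""
    o=robot.get_obs(); r=rot(o["ee_rot"]); s=r.inv().apply(np.array(p)-o["eef_pos"])/.3
    t=np.zeros(3)
    if axes_yaw is not None:
        y=np.array([np.cos(axes_yaw),np.sin(axes_yaw),0]); best=None
        for sg in(1,-1):
            Y=sg*y;Z=np.array([0,0,-1.]);X=np.cross(Y,Z)
            v=(r.inv()*R.from_matrix(np.c_[X,Y,Z])).as_rotvec()
            if best is None or np.linalg.norm(v)<np.linalg.norm(best): best=v
        t=best/(np.pi/2)
    return t.round(4).tolist()+s.round(4).tolist()
E
python3 - <<'E'
from h import *
a=cv2.imread("pics/top0.png");c=cam("top")
hsv=cv2.cvtColor(a,cv2.COLOR_BGR2HSV)
x=lambda u0,u1,v0,v1:(a[int(v0*.64):int(v1*.64),int(u0*.64):int(u1*.64)])
A=cv2.resize(x(220,310,310,400),(398,398),interpolation=cv2.INTER_CUBIC);B=cv2.resize(x(450,540,300,390),(398,398),interpolation=cv2.INTER_CUBIC)
cv2.imwrite("pics/crop.png",cv2.convertScaleAbs(np.hstack([A,B]),alpha=1.4))
print(a[228,170],a[228,313],a[228,150],a[180,30])
def box(u0,u1,v0,v1):
    m=np.zeros(a.shape[:2],bool);m[int(v0*.64):int(v1*.64),int(u0*.64):int(u1*.64)]=1;return m
bl=a[:,:,0].astype(int)-a[:,:,2]
for n,b,z in(("lid",box(235,300,325,385),.032),("plate",box(465,515,325,385),.026)):
    m=b&(bl>3)&(a[:,:,0]>110); print(n,rects(m,c,z))
m=box(330,430,325,420)&(a.max(2)<60); print("mat",rects(m,c,.003))
E
```

```text
[100  99  92] [100  99  94] [86 91 98] [88 89 92]
lid []
plate []
mat [(array([243.2, 238.3]), ((449.0499267578125, 8.649505615234375), (151.46591186523438, 151.22824096679688), 87.30070495605469))]
```

View pics/crop.png

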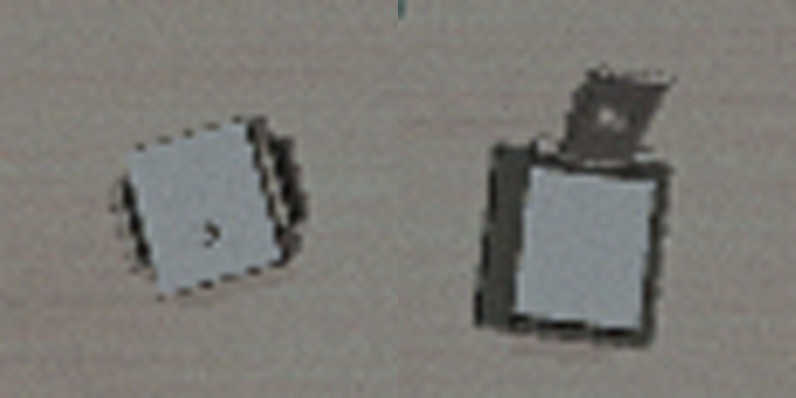

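The left crop shows the silver lid in the grey cradle, with its catch at (210,233), toward the robot side. The right crop shows the silver plate in the dark keeper, with the hasp leaning away and its slot at about (610,115). The choice is confirmed.

```bash
python3 - <<'E'
from h import *
a=cv2.imread("pics/top0.png");c=cam("top");a=cv2.GaussianBlur(a,(3,3),0)
def box(u0,u1,v0,v1):
    m=np.zeros(a.shape[:2],bool);m[int(v0*.64):int(v1*.64),int(u0*.64):int(u1*.64)]=1;return m
bl=a[:,:,0].astype(int)-a[:,:,2]
for n,b,z in(("lid",box(235,300,325,385),.032),("plate",box(465,515,325,385),.026)):
    m=b&(bl>1)&(a[:,:,0]>85); m=cv2.morphologyEx(m.astype(np.uint8),cv2.MORPH_OPEN,np.ones((3,3)))
    for r in rects(m,c,z): print(n,r)
# wrist hover above lid using first guess
p=ray(c,[[267*.64,356*.64]],.032)[0];print(p)
for yaw in (0.25,): print(delta([p[0],p[1],.24],yaw))
o=robot.get_obs();K,t,M=cam("wrist");r=rot(o["ee_rot"]);print("wristcam in tool",r.inv().apply(t-o["eef_pos"]).round(3),(r.inv().as_matrix()@M).round(3).tolist(),K[0,0])
E
```

```text
lid (array([168.8, 227.7]), ((480.6464538574219, 240.52554321289062), (66.02046203613281, 53.09074020385742), 15.474664688110352))
plate (array([314.1, 226.8]), ((485.9305725097656, -216.13479614257812), (53.30460739135742, 62.364620208740234), 83.8464126586914))
[0.48016219 0.23433953 0.032     ]
[-0.0008, 0.0006, 0.6774, -1.3496, -1.003, 0.2082]
wristcam in tool [ 0.083  0.    -0.081] [[0.0, -0.947, -0.32], [1.0, 0.0, 0.0], [-0.0, -0.32, 0.947]] 272.6433912903557
```

```bash
python3 -m creep '[[0,0,0.34,-0.675,-0.5,0.1,-1],[0,0,0.34,-0.675,-0.5,0.1,-1],[0,0,0.34,-0.675,-0.5,0.1,-1],[0,0,0.34,-0.675,-0.5,0.1,-1],[0,0,0.34,-0.675,-0.5,0.1,-1],[0,0,0.34,-0.675,-0.5,0.1,-1]]'; python3 -c "
from h import *
print(delta([.4806,.2400,.22],.27))"
```

```text
time: 0.85
eef_pos: [0.3226, 0.4324, 0.2726]
ee_rot: [-0.0, 0.385, 0.923, -0.0]
contact_force: [0.2, 0.6, 0.3]
finger_gap: 0.088
grasp_force: 0.0
[-0.0002, -0.0002, 0.3244, -0.8263, -0.0762, 0.1751]
```

```bash
python3 -m creep '[[0,0,0.324,-0.826,-0.076,0.175,-1],[0,0,0.324,-0.826,-0.076,0.175,-1],[0,0,0.324,-0.826,-0.076,0.175,-1],[0,0,0.324,-0.826,-0.076,0.175,-1],[0,0,0.324,-0.826,-0.076,0.175,-1],[0,0,0.324,-0.826,-0.076,0.175,-1]]'; python3 - <<'E'
from h import *
c=cam("wrist");a=robot.capture("wrist")[:,:,::-1];cv2.imwrite("pics/w1.png",a)
b=cv2.GaussianBlur(a,(3,3),0).astype(int)
print(proj(c,[.4806,.24,.032]),b[tuple(proj(c,[.4806,.24,.032])[0].astype(int)[::-1])])
m=((b[:,:,0]-b[:,:,2])>1)&(b[:,:,0]>80);m=cv2.morphologyEx(m.astype(np.uint8),cv2.MORPH_OPEN,np.ones((5,5)))
for r in rects(m,c,.032,800):print(r)
print(delta([.4806,.24,.22],.27))
E
```

```text
time: 1.6
eef_pos: [0.4803, 0.2419, 0.2201]
ee_rot: [-0.001, 0.604, 0.797, 0.0]
contact_force: [0.1, 0.6, 0.7]
finger_gap: 0.088
grasp_force: 0.0
[[249.62600086 187.17213587]] [108 117 118]
(array([249.4, 170.9]), ((477.3269348144531, 256.1515197753906), (65.67909240722656, 21.3535099029541), 16.795690536499023))
[-0.0002, -0.0009, 0.0029, -0.009, 0.0, 0.0006]
```

View pics/w1.png

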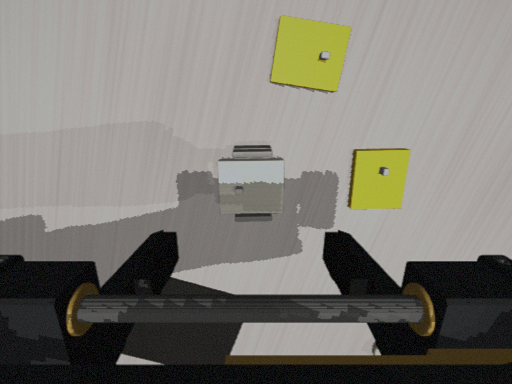

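The wrist view shows the lid in the cradle, with corners at about (219,158), (284,158), (283,213), (221,213) and the catch at (240,188). I'll convert these to positions.

```bash
python3 - <<'E'
from h import *
c=cam("wrist");a=cv2.imread("pics/w1.png");g=cv2.cvtColor(cv2.GaussianBlur(a,(3,3),0),cv2.COLOR_BGR2GRAY).astype(int)
# edges: rows profile gradient at sides
for v in range(162,210,8):
    d=np.abs(np.diff(g[v]));print(v,[int(u) for u in np.argsort(-d[205:298])[:5]+205],end=' ')
print()
w=ray(c,[[219,158],[284,158],[283,213],[221,213]],.032)[:,:2]
print(w.round(4).tolist(),cv2.minAreaRect((w*1000).astype(np.float32)))
print("centre",w.mean(0),"catch",ray(c,[240,189],.034))
e=w[1]-w[0]+w[2]-w[3];print("yaw",np.arctan2(e[1],e[0]), "lengths",np.linalg.norm(w-np.roll(w,1,0),axis=1))
E
```

```text
162 [217, 282, 212, 216, 218] 170 [218, 282, 217, 206, 210] 178 [218, 283, 282, 217, 296] 186 [235, 242, 241, 234, 218] 194 [219, 218, 234, 214, 233] 202 [219, 282, 279, 216, 281] 
[[0.4425, 0.2619], [0.505, 0.2795], [0.5224, 0.2225], [0.4586, 0.2045]] ((482.407470703125, 242.1834259033203), (66.27464294433594, 59.56255340576172), 15.76282024383545)
centre [0.48211005 0.24209833] catch [[0.47103584 0.23673939 0.034     ]]
yaw 0.2750799258093821 lengths [0.05956256 0.06496018 0.05957183 0.06627463]
```

```bash
python3 -c "
from h import *
print(delta([.4818,.2418,.0855],.272))"
```

```text
[-0.0002, -0.0009, 0.0017, -0.0049, 0.0056, 0.449]
```

```bash
python3 -m creep '[[0,0,0.002,-0.005,0.0055,0.15,-1],[0,0,0.002,-0.005,0.0055,0.28,-1],[0,0,0.002,-0.005,0.0055,0.36,-1],[0,0,0.002,-0.005,0.0055,0.42,-1],[0,0,0.002,-0.005,0.0055,0.449,-1],[0,0,0.002,-0.005,0.0055,0.449,-1]]' 20 && python3 -m creep '[[0,0,0,0,0,0,0.2],[0,0,0,0,0,0,0.6],[0,0,0,0,0,0,1],[0,0,0,0,0,0,1],[0,0,0,0,0,0,1],[0,0,0,0,0,0,1]]' 25
```

```text
time: 2.4
eef_pos: [0.4827, 0.2395, 0.0856]
ee_rot: [-0.0, 0.606, 0.795, 0.0]
contact_force: [-0.3, -0.2, -1.2]
finger_gap: 0.0883
grasp_force: 0.0
time: 3.15
eef_pos: [0.4832, 0.2391, 0.0862]
ee_rot: [0.0, 0.606, 0.795, 0.0]
contact_force: [-0.6, -0.7, 6.5]
finger_gap: 0.0677
grasp_force: 25.0
```

```bash
python3 -m creep '[[0,0,0,0,0,-0.05,1],[0,0,0,0,0,-0.15,1],[0,0,0,0,0,-0.25,1],[0,0,0,0,0,-0.25,1]]'; python3 -c "
from h import *
for i in range(3):print(robot.get_obs()['eef_pos'])
print(delta([.455,.005,.15],-.107),delta([.455,.005,.0685],-.107))"
```

```text
time: 3.65
eef_pos: [0.4843, 0.2396, 0.163]
ee_rot: [0.001, 0.606, 0.795, 0.002]
contact_force: [0.5, -0.3, -1.4]
finger_gap: 0.068
grasp_force: 25.0
[0.48425594 0.2395558  0.16295786]
[0.48425594 0.2395558  0.16295786]
[0.48425594 0.2395558  0.16295786]
[0.0028, -0.0014, 0.2385, -0.7283, -0.301, 0.0408] [0.0028, -0.0014, 0.2385, -0.7286, -0.3023, 0.3125]
```

```bash
python3 -m creep '[[0,0,0.238,-0.728,-0.3,0.04,1],[0,0,0.238,-0.728,-0.3,0.04,1],[0,0,0.238,-0.728,-0.3,0.04,1],[0,0,0.238,-0.728,-0.3,0.04,1],[0,0,0.238,-0.728,-0.3,0.1,1],[0,0,0.238,-0.728,-0.3,0.15,1],[0,0,0.238,-0.728,-0.3,0.15,1]]'; python3 -c "
from h import *
cv2.imwrite('pics/w2.png',robot.capture('wrist')[:,:,::-1])
print(delta([.455,.005,.069],-.107))"
```

```text
time: 4.53
eef_pos: [0.453, 0.0051, 0.1143]
ee_rot: [-0.001, 0.743, 0.669, -0.001]
contact_force: [-0.4, 0.5, -1.6]
finger_gap: 0.0678
grasp_force: 25.0
[-0.001, 0.0001, 0.0015, 0.0001, 0.0053, 0.153]
```

View pics/w2.png

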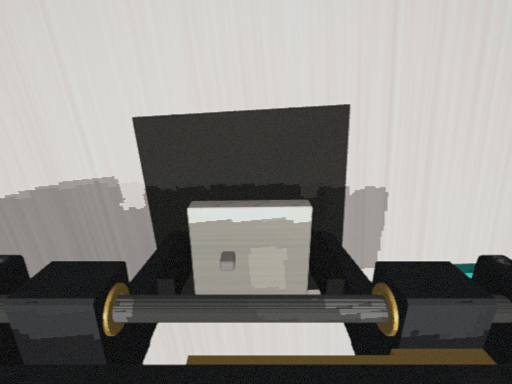

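The lid (190–312, 200–293) is held level over the mat, with the catch at (228,261). Next I lower it.

```bash
python3 -m creep '[[0,0,0,0,0.005,0.07,1],[0,0,0,0,0.005,0.12,1],[0,0,0,0,0.005,0.14,1],[0,0,0,0,0.005,0.144,1],[0,0,0,0,0.005,0.144,1]]'; python3 -m creep '[[0,0,0,0,0,0.003,1],[0,0,0,0,0,0.006,1],[0,0,0,0,0,0.006,1]]'
```

```text
time: 5.2
eef_pos: [0.4556, 0.0044, 0.0726]
ee_rot: [0.0, 0.744, 0.669, 0.0]
contact_force: [0.1, -0.9, -1.9]
finger_gap: 0.0684
grasp_force: 25.0
time: 5.58
eef_pos: [0.4554, 0.0044, 0.0706]
ee_rot: [0.0, 0.744, 0.669, 0.0]
contact_force: [-0.7, -0.4, -1.6]
finger_gap: 0.0674
grasp_force: 25.0
```

```bash
python3 -m creep '[[0,0,0,0,0,0.0035,1],[0,0,0,0,0,0.0035,1]]';python3 -m creep '[[0,0,0,0,0,0.0035,1],[0,0,0,0,0,0.0035,1]]'
```

```text
time: 5.82
eef_pos: [0.4554, 0.0044, 0.0694]
ee_rot: [-0.0, 0.744, 0.669, -0.0]
contact_force: [-0.4, 0.3, -1.7]
finger_gap: 0.0675
grasp_force: 25.0
time: 6.08
eef_pos: [0.4554, 0.0043, 0.0691]
ee_rot: [-0.0, 0.744, 0.669, 0.0]
contact_force: [-3.1, 0.1, 11.7]
finger_gap: 0.0678
grasp_force: 25.0
```

```bash
python3 -m creep '[[0,0,0,0,0,0,-1],[0,0,0,0,0,0,-1],[0,0,0,0,0,0,-1]]'; python3 -m creep '[[0,0,0,0,0,-0.1,-1],[0,0,0,0,0,-0.25,-1],[0,0,-0.25,0,0,-0.4,-1],[0,0,-0.5,0,0,-0.4,-1],[0,0,-0.75,0,0,-0.4,-1],[0,0,-1,0,0,-0.4,-1],[0,0,-1,0,0,-0.4,-1],[0,0,-1,0,0,-0.4,-1],[0,0,-1,0,0,-0.4,-1],[0,0,-1,0,0,-0.4,-1]]'; python3 - <<'E'
from h import *
c=cam("wrist");a=robot.capture("wrist")[:,:,::-1];cv2.imwrite("pics/w3.png",a)
print(robot.get_obs()["joints"].round(2) if hasattr(robot.get_obs()["joints"],"round") else robot.get_obs()["joints"])
print(proj(c,[.4554,.0044,.015]))
g=cv2.cvtColor(a,cv2.COLOR_BGR2GRAY)
m=cv2.morphologyEx((g>70).astype(np.uint8),cv2.MORPH_OPEN,np.ones((3,3)))
for r in rects(m,c,.015,800):print(r)
t=robot.capture("top")[:,:,::-1];cv2.imwrite("pics/t3.png",t)
E
```

```text
time: 6.45
eef_pos: [0.4554, 0.0044, 0.0684]
ee_rot: [0.0, 0.744, 0.669, -0.0]
contact_force: [-0.0, -0.1, -0.4]
finger_gap: 0.088
grasp_force: 0.0
time: 7.7
eef_pos: [0.4553, 0.0043, 0.1883]
ee_rot: [-0.0, 0.085, 0.996, -0.0]
contact_force: [-0.2, -0.6, 0.4]
finger_gap: 0.088
grasp_force: 0.0
[-0.13  0.39  0.03  2.13 -0.02  0.62  1.32]
[[249.76228288 189.2926164 ]]
(array([279.9, 331.3]), ((638.4429931640625, -11.063583374023438), (371.65887451171875, 86.84696197509766), 84.15153503417969))
(array([250.3, 186.3]), ((454.26361083984375, 5.100469589233398), (58.727752685546875, 69.94194793701172), 84.63056182861328))
(array([250.4, 161.9]), ((439.671630859375, 13.920867919921875), (546.351318359375, 282.4503479003906), 80.24564361572266))
```

View pics/w3.png

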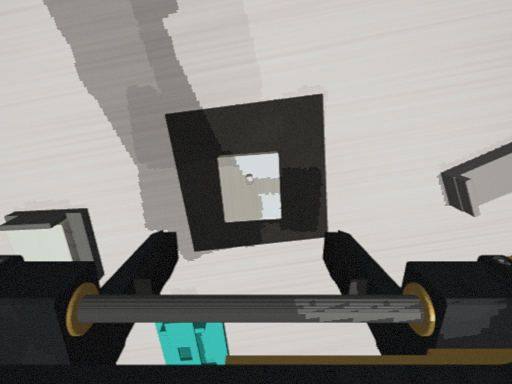

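The lid lies flat on the mat at (218–281, 152–222) with its catch at (250,179). It measures 58.7 x 69.9 mm, centred at (0.454, 0.005), with yaw about -0.095.

```bash
python3 -c "
from h import *
print(delta([.455,.0047,.0690],np.pi/2-.098),np.round(robot.get_obs()['eef_pos'],4))"
```

```text
[0.0001, -0.0001, -0.0495, 0.0012, 0.0014, 0.3978] [0.4553 0.0042 0.1883]
```

```bash
python3 -m creep '[[0,0,-0.049,0.001,0.0015,0.1,-1],[0,0,-0.049,0.001,0.0015,0.2,-1],[0,0,-0.049,0.001,0.0015,0.3,-1],[0,0,-0.049,0.001,0.0015,0.36,-1],[0,0,-0.049,0.001,0.0015,0.395,-1],[0,0,-0.049,0.001,0.0015,0.397,-1],[0,0,-0.049,0.001,0.0015,0.397,-1]]' 25 && python3 -m creep '[[0,0,0,0,0,0,0],[0,0,0,0,0,0,0.5],[0,0,0,0,0,0,1],[0,0,0,0,0,0,1],[0,0,0,0,0,0,1],[0,0,0,0,0,0,1]]'
```

```text
time: 8.68
eef_pos: [0.4556, 0.0049, 0.0698]
ee_rot: [0.0, 0.05, 0.999, 0.0]
contact_force: [0.5, -0.3, -0.1]
finger_gap: 0.0879
grasp_force: 0.0
time: 9.43
eef_pos: [0.4553, 0.0048, 0.0695]
ee_rot: [0.0, 0.05, 0.999, 0.0]
contact_force: [-0.5, -0.3, 5.3]
finger_gap: 0.0575
grasp_force: 25.0
```

```bash
python3 -m creep '[[0,0,0,0,0,-0.1,1],[0,0,0,0,0,-0.25,1],[0,0,0,0,0,-0.4,1],[0,0,0,0,0,-0.4,1]]'; python3 -c "
from h import *
print(delta([.478,-.115,.19],np.pi/2-.107))"
```

```text
time: 9.93
eef_pos: [0.4569, 0.0049, 0.1917]
ee_rot: [0.003, 0.05, 0.999, 0.0]
contact_force: [0.5, -0.2, -2.6]
finger_gap: 0.0575
grasp_force: 25.0
[0.0007, 0.0036, 0.0045, -0.11, -0.3908, 0.0059]
```

```bash
python3 -m creep '[[0,0,0.0045,-0.09,-0.39,0,1],[0,0,0.0045,-0.09,-0.39,0,1],[0,0,0.0045,-0.09,-0.39,0,1],[0,0,0.0045,-0.09,-0.39,0,1]]'; python3 - <<'E'
from h import *
o=robot.get_obs();c=cam("wrist");a=robot.capture("wrist")[:,:,::-1];cv2.imwrite("pics/w4.png",a)
np.savez("w4.npz",K=c[0],t=c[1],M=c[2],p=o["eef_pos"],q=o["ee_rot"])
print(o["eef_pos"],proj(c,[.486,-.216,.026]))
E
```

```text
time: 10.42
eef_pos: [0.4695, -0.1137, 0.188]
ee_rot: [-0.001, 0.054, 0.999, 0.0]
contact_force: [0.1, -0.7, -0.9]
finger_gap: 0.0576
grasp_force: 25.0
[ 0.46953157 -0.11367944  0.18800105] [[146.74924965 219.85076759]]
```

View pics/w4.png

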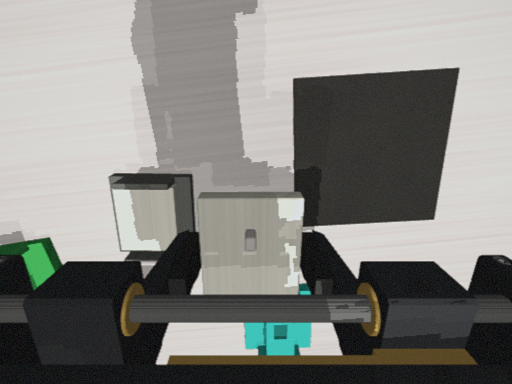

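The keeper is at the left, columns 110–193 and rows 174–260. The held lid is at 198–303, 192–295, with its catch at (250,240) toward the robot. One zoomed crop of the keeper and lid will give the precise edges.

```bash
python3 - <<'E'
import cv2,numpy as np
a=cv2.imread("pics/w4.png")[165:305,100:310]
b=cv2.convertScaleAbs(a,alpha=1.0)
cv2.imwrite("pics/w4c.png",cv2.resize(b,(798,532),interpolation=cv2.INTER_CUBIC))
E
```

```text
(no output)
```

View pics/w4c.png

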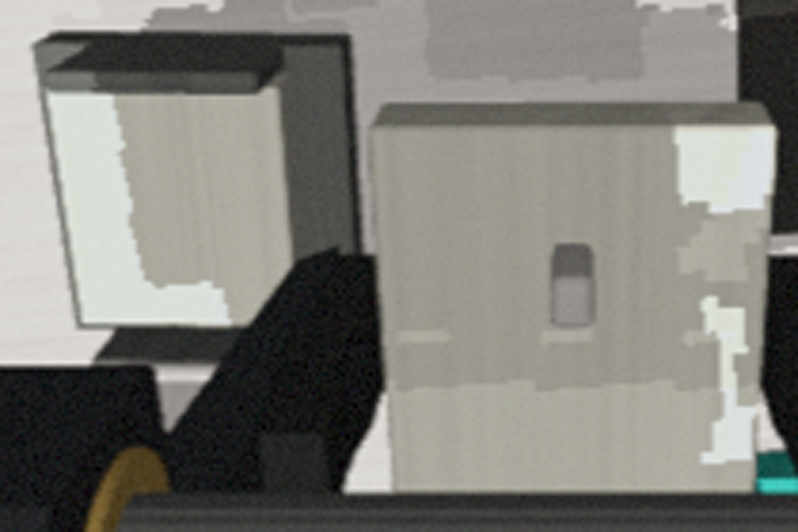

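```bash
python3 - <<'E'
from h import *
d=np.load("w4.npz");c=(d["K"],d["t"],d["M"]);p=d["p"];r=rot(d["q"])
f=lambda L:np.array(L)/3.8+[100,165]-.37
def show(n,L,z):
    w=ray(c,f(L),z)[:,:2];print(n,w.round(4).tolist());return w
W=show("wall inner top",[(50,90),(258,90)],.038)
P=show("plate L0 L1 R0 R1",[(48,92),(80,325),(281,92),(292,250)],.026)
for a,b in((0,1),(2,3)):print("yaw",np.arctan2(*(P[b]-P[a])[::-1]).round(4))
e=P[1]-P[0]
far=show("plate far",[(80,326),(235,326)],.026);print("yaw",(np.arctan2(*(far[1]-far[0])[::-1])-np.pi/2).round(3))
B=show("base",[(38,44),(352,37),(362,250)],.014);print("yaw",(np.arctan2(*(B[1]-B[0])[::-1])-np.pi/2).round(3),np.arctan2(*(B[2]-B[1])[::-1]).round(3),np.linalg.norm(B[1]-B[0]))
zt=p[2]-.0545
L=show("lid",[(375,126),(775,126),(392,490),(757,490)],zt)
print("width",np.linalg.norm(L[0]-L[1]),np.linalg.norm(L[2]-L[3]),"yaw",np.arctan2(*(L[2]-L[0])[::-1]),np.arctan2(*(L[3]-L[1])[::-1]),(np.arctan2(*(L[1]-L[0])[::-1])-np.pi/2))
q=r.inv().apply(np.c_[L,np.full(4,zt)]-p);print("tool",q.round(4).tolist())
print("catch foot tool",r.inv().apply(ray(c,f([(573,325)]),zt)-p), "tool yaw",np.arctan2(*r.apply([0,1,0])[:2][::-1])-np.pi/2)
E
```

```text
wall inner top [[0.4478, -0.2336], [0.453, -0.1852]]
plate L0 L1 R0 R1 [[0.4514, -0.2409], [0.5161, -0.2498], [0.4576, -0.1839], [0.5003, -0.1894]]
yaw -0.1367
yaw -0.1297
plate far [[0.5164, -0.2499], [0.5208, -0.2088]]
yaw -0.107
base [[0.4418, -0.2468], [0.4485, -0.167], [0.508, -0.1747]]
yaw -0.084 -0.129 0.08003665279868637
lid [[0.4326, -0.1367], [0.4385, -0.0815], [0.4931, -0.1442], [0.4992, -0.087]]
width 0.05553411281157472 0.05749078538298406 yaw -0.12319824443507832 -0.09108797163326522 -0.10709263027504945
tool [[0.0341, -0.0269, 0.0546], [0.0341, 0.0287, 0.0546], [-0.0268, -0.0279, 0.0544], [-0.0268, 0.0296, 0.0544]]
catch foot tool [[0.00272787 0.0006337  0.05450747]] tool yaw -0.10708501222282485
```

```bash
python3 -c "
from h import *
print(delta([.4864,-.2145,.125],np.pi/2-.113))"
```

```text
[0.0005, -0.0014, 0.0048, -0.0914, -0.3311, 0.2103]
```

```bash
python3 -m creep '[[0,0,0.004,-0.09,-0.33,0,1],[0,0,0.004,-0.09,-0.33,0,1],[0,0,0.004,-0.091,-0.331,0.1,1],[0,0,0.004,-0.091,-0.331,0.2,1],[0,0,0.004,-0.091,-0.331,0.21,1],[0,0,0.004,-0.091,-0.331,0.21,1]]'; python3 - <<'E'
from h import *
o=robot.get_obs();c=cam("wrist");a=robot.capture("wrist")[:,:,::-1]
print(delta([.4864,-.2145,.093],np.pi/2-.113),o["eef_pos"])
np.savez("w5.npz",K=c[0],t=c[1],M=c[2],p=o["eef_pos"],q=o["ee_rot"])
cv2.imwrite("pics/w5.png",a);cv2.imwrite("pics/w5c.png",cv2.resize(a[130:300,150:350],(700,595),interpolation=cv2.INTER_CUBIC))
E
```

```text
time: 11.22
eef_pos: [0.4874, -0.2149, 0.1266]
ee_rot: [0.0, 0.056, 0.998, 0.0]
contact_force: [0.1, -0.2, -2.6]
finger_gap: 0.0577
grasp_force: 25.0
[-0.0, 0.0008, 0.0007, 0.0047, 0.0022, 0.1138] [ 0.48737045 -0.2148922   0.12664687]
```

View pics/w5c.png

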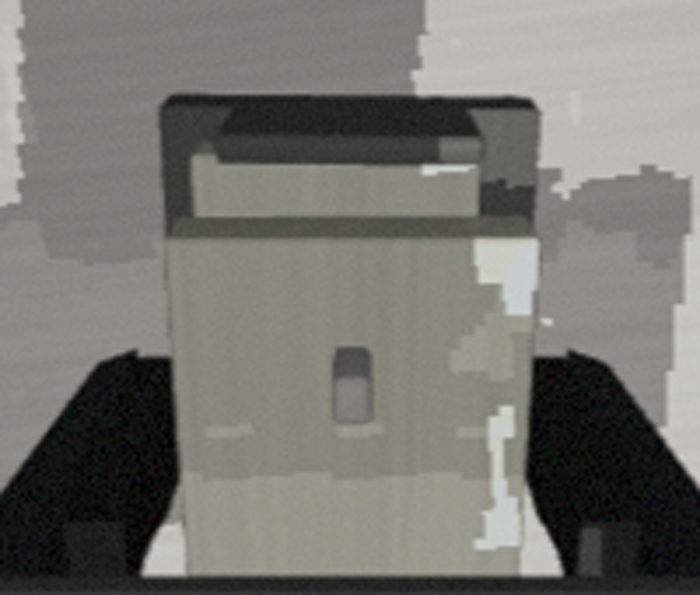

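The keeper lies squarely under the lid. In the crop, the wall's inner top edge runs (217–483, 161), the base edge (165–537, 98), the plate sides are at columns 193 and 480, and the lid's near top edge runs (172–538, 237).

```bash
python3 - <<'E'
from h import *
d=np.load("w5.npz");c=(d["K"],d["t"],d["M"]);p=d["p"];r=rot(d["q"])
f=lambda L:np.array(L)/3.5+[150,130]-.37
def T(n,L,z):
    q=r.inv().apply(ray(c,f(L),z)-p);print(n,(q[:,:2]*1000).round(1).tolist(),"slope",round(float((q[1,0]-q[0,0])/(q[1,1]-q[0,1])),3))
T("wall in top",[(217,161),(483,160)],.038)
T("wall out top",[(217,136),(483,136)],.038)
T("base edge",[(163,99),(538,97)],.014)
T("plate sides",[(193,164),(479,164)],.026)
T("plate sides2",[(195,215),(479,215)],.026)
zt=p[2]-.0545
T("lid",[(172,238),(538,238)],zt)
T("lid bot",[(172,219),(538,219)],zt-.012)
E
```

```text
wall in top [[36.9, -24.3], [37.1, 24.6]] slope 0.004
wall out top [[41.6, -24.1], [41.6, 24.4]] slope 0.0
base edge [[43.5, -38.3], [43.9, 38.7]] slope 0.006
plate sides [[33.0, -30.8], [33.0, 25.5]] slope 0.0
plate sides2 [[22.4, -30.9], [22.4, 26.0]] slope 0.0
lid [[34.3, -26.6], [34.3, 28.5]] slope 0.0
lid bot [[33.2, -28.8], [33.2, 30.8]] slope 0.0
```

```bash
python3 -m creep '[[0,0,0,0.003,-0.003,0.04,1],[0,0,0,0.003,-0.003,0.07,1],[0,0,0,0.003,-0.003,0.085,1],[0,0,0,0.003,-0.003,0.095,1],[0,0,0,0.003,-0.003,0.103,1],[0,0,0,0.003,-0.003,0.108,1],[0,0,0,0.003,-0.003,0.108,1]]'
```

```text
time: 12.15
eef_pos: [0.486, -0.2167, 0.0939]
ee_rot: [0.0, 0.057, 0.998, -0.0]
contact_force: [0.3, -1.2, -1.2]
finger_gap: 0.0577
grasp_force: 25.0
```

Inside the walls with no contact. Now the final lowering.

```bash
python3 -m creep '[[0,0,0,0,0,0.003,1],[0,0,0,0,0,0.005,1],[0,0,0,0,0,0.005,1]]';python3 -m creep '[[0,0,0,0,0,0.003,1],[0,0,0,0,0,0.003,1]]'
```

```text
time: 12.52
eef_pos: [0.486, -0.2167, 0.0926]
ee_rot: [0.0, 0.057, 0.998, -0.0]
contact_force: [-0.3, -0.4, -0.0]
finger_gap: 0.0579
grasp_force: 25.0
time: 12.78
eef_pos: [0.486, -0.2167, 0.0925]
ee_rot: [0.0, 0.057, 0.998, 0.0]
contact_force: [-3.6, 1.1, 12.8]
finger_gap: 0.0578
grasp_force: 25.0
```

The lid is seated at the expected height. I release, lift, and compute the hasp angle from the first top picture.

```bash
python3 -m creep '[[0,0,0,0,0,0,-1],[0,0,0,0,0,0,-1],[0,0,0,0,0,0,-1],[0,0,0,0,0,-0.1,-1],[0,0,0,0,0,-0.25,-1],[0,0,0,0,0,-0.46,-1],[0,0,0,0,0,-0.46,-1],[0,0,0,0,0,-0.46,-1]]'; python3 - <<'E'
from h import *
c=cam("top");ux=np.array([np.cos(.113),-np.sin(.113)]);h=np.array([.486,-.2157])+.039*ux
px=np.array([[288+(632-398)/6.9,192+70/6.9],[288+(610-398)/6.9,192+113/6.9]])
for z in(.095,.1,.105,.11,.115,.12,.125,.13):
    w=ray(c,px,z)[:,:2]-h;print(z,[(round(float(q@ux),4),round(float(np.hypot(q@ux,z-.04)),4),round(float(np.pi/2+np.arctan2(q@ux,z-.04)),2)) for q in w])
o=robot.get_obs();c=cam("wrist");a=robot.capture("wrist")[:,:,::-1]
np.savez("w6.npz",K=c[0],t=c[1],M=c[2],p=o["eef_pos"],q=o["ee_rot"]);cv2.imwrite("pics/w6.png",a)
print(o["eef_pos"])
E
```

```text
time: 13.78
eef_pos: [0.4857, -0.2165, 0.2292]
ee_rot: [-0.0, 0.057, 0.998, 0.0]
contact_force: [-0.7, -0.3, -1.1]
finger_gap: 0.0879
grasp_force: 0.0
0.095 [(0.0363, 0.0659, 2.15), (0.0166, 0.0575, 1.86)]
0.1 [(0.0359, 0.0699, 2.11), (0.0163, 0.0622, 1.84)]
0.105 [(0.0355, 0.0741, 2.07), (0.016, 0.0669, 1.81)]
0.11 [(0.0351, 0.0783, 2.04), (0.0157, 0.0717, 1.79)]
0.115 [(0.0347, 0.0827, 2.0), (0.0153, 0.0766, 1.77)]
0.12 [(0.0343, 0.0871, 1.98), (0.015, 0.0814, 1.76)]
0.125 [(0.0339, 0.0915, 1.95), (0.0147, 0.0863, 1.74)]
0.13 [(0.0335, 0.096, 1.93), (0.0144, 0.0911, 1.73)]
[ 0.48567071 -0.21651859  0.22922016]
```

View pics/w6.png

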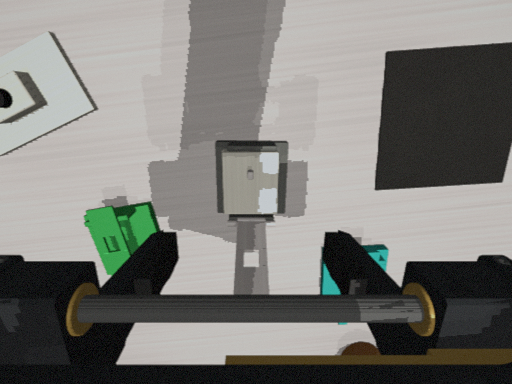

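The lid sits level between the walls, at (222–279, 150–214), with its catch at (250,173) on the robot side. The hasp strap runs back from (250,218) at about 1.94 rad. Next I go behind it with the fingers closed.

```bash
python3 -m creep '[[0,0,0,-0.15,0.003,0,0.5],[0,0,0,-0.3,0.003,0,1],[0,0,0,-0.363,0.003,0,1],[0,0,0,-0.363,0.003,0,1],[0,0,0,-0.363,0.003,0.12,1],[0,0,0,-0.363,0.003,0.22,1],[0,0,0,-0.363,0.003,0.257,1],[0,0,0,-0.363,0.003,0.257,1]]' && python3 -m creep '[[0,0,0,0.07,0,0,1],[0,0,0,0.12,0,0,1],[0,0,0,0.16,0,0,1],[0,0,0,0.2,0,0,1],[0,0,0,0.25,0,0,1],[0,0,0,0.3,0,0,1],[0,0,0,0.35,0,0,1],[0,0,0,0.39,0,0,1],[0,0,0,0.39,0,0,1]]'
```

```text
time: 14.82
eef_pos: [0.5932, -0.228, 0.1518]
ee_rot: [-0.001, 0.057, 0.998, 0.0]
contact_force: [-0.1, 0.1, 0.0]
finger_gap: 0.0103
grasp_force: 0.0
time: 15.95
eef_pos: [0.4769, -0.2148, 0.1524]
ee_rot: [-0.001, 0.057, 0.998, 0.0]
contact_force: [0.6, -0.9, -0.1]
finger_gap: 0.0005
grasp_force: 0.0
```

```bash
python3 -m creep '[[0,0,0,0.025,0,0.006,1],[0,0,0,0.047,0,0.017,1],[0,0,0,0.07,0,0.033,1],[0,0,0,0.087,0,0.053,1],[0,0,0,0.098,0,0.073,1],[0,0,0,0.107,0,0.093,1],[0,0,0,0.115,0,0.12,1],[0,0,0,0.118,0,0.14,1],[0,0,0,0.118,0,0.14,1]]'; python3 - <<'E'
from h import *
t=robot.capture("side")[:,:,::-1];cv2.imwrite("pics/s7.png",t)
E
```

```text
time: 17.08
eef_pos: [0.4424, -0.2107, 0.1099]
ee_rot: [-0.001, 0.057, 0.998, 0.0]
contact_force: [-0.8, 0.2, -0.7]
finger_gap: 0.0001
grasp_force: 0.0
```

Now I press down in small steps.

```bash
python3 -m creep '[[0,0,0,0,0,0.008,1],[0,0,0,0,0,0.012,1],[0,0,0,0,0,0.012,1]]';python3 -m creep '[[0,0,0,0,0,0.004,1],[0,0,0,0,0,0.004,1]]';
```

```text
time: 17.5
eef_pos: [0.4429, -0.2109, 0.1068]
ee_rot: [0.0, 0.057, 0.998, -0.0]
contact_force: [-0.2, 1.2, -0.1]
finger_gap: 0.0003
grasp_force: 0.0
time: 17.75
eef_pos: [0.4429, -0.2109, 0.1064]
ee_rot: [0.0, 0.057, 0.998, 0.0]
contact_force: [-2.5, 1.0, 11.6]
finger_gap: 0.0003
grasp_force: 5.7
```

Contact comes with the tips at 42 mm, which is the flat height. I press slightly more, lift off, and check by camera.

```bash
python3 -m creep '[[0,0,0,0,0,0.004,1],[0,0,0,0,0,0.006,1],[0,0,0,0,0,0.006,1]]'; python3 -m creep '[[0,0,0,0,0,-0.05,1],[0,0,0,0,0,-0.2,1],[0,0,0,-0.12,0,-0.4,1],[0,0,0,-0.12,0,-0.4,1],[0,0,0,-0.12,0,-0.4,1]]'; python3 - <<'E'
from h import *
o=robot.get_obs();c=cam("wrist");a=robot.capture("wrist")[:,:,::-1];cv2.imwrite("pics/w8.png",a)
cv2.imwrite("pics/w8c.png",a)
ux=np.array([np.cos(.113),-np.sin(.113)]);uy=np.array([ux[1]*-1,ux[0]]);k=np.array([.486,-.2157])
g=cv2.cvtColor(a,cv2.COLOR_BGR2GRAY)
# grey profile along the keeper's x axis (y=0, +8) at strap-top height, and of y across slot
for y in(0,.0,.011,.022):
    P=[[*(k+x*ux+y*uy),.042] for x in np.arange(-.075,.05,.003)]
    print(y,[int(g[int(v+.5),int(u+.5)]) for u,v in proj(c,P)])
for x in(-.05,-.0125,.02):
    P=[[*(k+x*ux+y*uy),.042] for y in np.arange(-.045,.046,.003)]
    print(x,[int(g[int(v+.5),int(u+.5)]) for u,v in proj(c,P)])
E
```

```text
time: 18.12
eef_pos: [0.4429, -0.2109, 0.1062]
ee_rot: [0.0, 0.057, 0.998, 0.0]
contact_force: [-8.6, 3.5, 36.4]
finger_gap: 0.0003
grasp_force: 17.7
time: 18.75
eef_pos: [0.4784, -0.2148, 0.2238]
ee_rot: [0.0, 0.056, 0.998, -0.0]
contact_force: [0.0, -0.2, 0.1]
finger_gap: 0.0005
grasp_force: 0.0
0 [129, 130, 131, 132, 129, 128, 130, 120, 130, 128, 130, 128, 129, 130, 126, 130, 127, 145, 136, 140, 79, 153, 145, 135, 99, 148, 147, 147, 148, 147, 144, 145, 144, 144, 145, 143, 142, 141, 140, 135, 71, 72]
0.0 [129, 130, 131, 132, 129, 128, 130, 120, 130, 128, 130, 128, 129, 130, 126, 130, 127, 145, 136, 140, 79, 153, 145, 135, 99, 148, 147, 147, 148, 147, 144, 145, 144, 144, 145, 143, 142, 141, 140, 135, 71, 72]
0.011 [135, 165, 157, 187, 190, 192, 188, 120, 131, 132, 168, 136, 143, 199, 199, 127, 129, 145, 147, 147, 146, 147, 145, 144, 149, 150, 149, 147, 150, 151, 150, 148, 147, 146, 146, 145, 145, 148, 137, 154, 13, 20]
0.022 [202, 199, 198, 188, 191, 197, 191, 191, 200, 189, 36, 40, 115, 88, 208, 205, 206, 207, 205, 157, 155, 156, 161, 208, 206, 207, 206, 207, 206, 206, 207, 189, 156, 156, 157, 162, 32, 109, 94, 189, 31, 20]
-0.05 [144, 128, 131, 130, 128, 132, 132, 132, 132, 129, 130, 130, 134, 129, 132, 129, 131, 130, 133, 131, 201, 192, 201, 199, 201, 192, 192, 198, 198, 192, 190]
-0.0125 [143, 143, 142, 130, 72, 69, 159, 157, 158, 157, 155, 143, 147, 139, 142, 153, 157, 158, 149, 144, 152, 158, 155, 158, 141, 110, 88, 74, 149, 146, 146]
0.02 [143, 145, 144, 133, 65, 75, 157, 155, 158, 155, 156, 149, 150, 151, 144, 147, 144, 146, 149, 143, 149, 160, 156, 161, 144, 66, 69, 91, 143, 143, 141]
```

The strap lies flat. Its tip is at x about -55 mm (expected -56), with the slot and catch where they should be, and 36 N produced no further give. I'm handing it in.

```bash
python3 -c "
from workcell import robot
print(robot.close_job())"
```

```text
the job is handed in; nothing more can be done
None
```

I moved the lid from the cradle to the mat, regripped it by its other edges and laid it on the plate in the keeper, catch toward the robot; the hasp is pressed flat with the catch through its slot, and I handed the job in at about 19 s.

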